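# Load two blanks into the spring feeder

### The job

Load both aluminium discs from the lane into the spring feeder, one on top of the other: bring each disc over the well at the end of the lane and push it straight down against the sprung follower until it is fully below the two brass catches, which then hold the stack down by themselves. Leave the marker, jar, screwdriver and red bin where they are.

Things in the scene. Friction and masses are not known exactly. Their poses are not given: they have to be found in the camera images.
- feeder: Blue spring feeder bolted to the bench: a flat steel lane leads to a square well. Origin on the bench under the well's axis; x along the lane towards the well and its far stop, y to the left, z up. Lane: surface 70 mm above the bench, 59 mm wide between two guide rails (6 mm thick, tops at 76 mm), from its open end at x = -190 mm to the well's edge at x = -29.5 mm.
- well_axis (a point): Point on the well's axis, level with the lane's surface. The well is open on top, 59 by 59 mm, closed at x = +29.5 mm by the far stop (12 mm thick, top 80 mm above the bench): a disc pushed along the lane against the stop lies over the well. Over the empty well it rests on the follower, top at 78.5 mm; over a loaded disc on the catches' slopes, top at about 72 mm, perhaps slightly tipped.
- lane_end (a point): Middle of the lane's surface at its open end, 190 mm from the well's axis.
- catch_edge (a point): Point on the well's axis at the height of the catches' flat undersides, 54 mm above the bench. Each catch has two brass teeth that stick 6 mm into the well from the side wall, 47 mm clear between left and right; above, the teeth slope from 56 to 67 mm height. A disc pressed down (4 to 10 N) pushes them aside; once its top is below 54 mm they snap back over it and hold it down.
- disc_a: Aluminium disc, 56 mm in diameter, 10 mm thick, dark dot in the middle, about 70 g; lies flat in the lane, the one nearer to the well. Origin at the centre of its underside, z along its axis.
- disc_b: Second disc like the first, lying behind it in the lane, farther from the well. Origin at the centre of its underside, z along its axis.
- follower (a joint): Travel of the orange sprung follower (a round plate 40 mm across in the well), in m, positive down. 0: its top is 68.5 mm above the bench. About 0.0245 with one disc held under the catches, 0.0345 with two; the bottom stop is at 0.042. Spring: 3.3 N at 0, plus 0.15 N per mm.
- catch_left (a joint): How far the catch on the feeder's +y side is pushed back into its wall, in m: 0 when it stands out fully, about 0.003 while a disc passes it.
- catch_right (a joint): The same for the catch on the -y side.
- marker: White marker pen with a black cap, 135 mm long, lying on the bench beside the lane. Leave it.
- jar: Small amber jar with a white cap, 50 mm across, 59 mm high, standing on the bench beside the well. Leave it.
- screwdriver: Screwdriver lying on the bench. Leave it.
- red_bin: Red open bin, 160 by 100 by 70 mm, with brass spacers in it. Leave it.
- disc_a_mid (a point): Middle of disc_a, halfway through its thickness.
- disc_b_mid (a point): Middle of disc_b, halfway through its thickness.
Things that resemble listed ones, but are neither listed nor needed, are in the scene too. Leave any blue or brown look-alike of the disc_a alone.

How it is judged:
On the way:
1. one disc is below the catches, which have snapped back over it (((z of disc_a_mid in the frame of feeder below 0.0515 m and horizontal distance between disc_a and well_axis below 0.006 m) or (z of disc_b_mid in the frame of feeder below 0.0515 m and horizontal distance between disc_b and well_axis below 0.006 m)) and value of joint each of catch_left, catch_right below 0.002 m), for 0.2 s.
At the end, for the whole second after the job is handed in: Both discs lie in the well on the follower, within 6 mm of its axis, level within 0.1 rad, below the catches (the middle of each less than 51.5 mm above the bench, follower more than 31 mm down), both catches snapped back to within 2 mm, discs at rest (z of each of disc_a_mid, disc_b_mid in the frame of feeder below 0.0515 m and horizontal distance between each of disc_a, disc_b and well_axis below 0.006 m and (angle between disc_a's own z axis and vertical below 0.1 rad or angle between disc_a's own z axis and vertical above 3.04 rad) and (angle between disc_b's own z axis and vertical below 0.1 rad or angle between disc_b's own z axis and vertical above 3.04 rad) and value of joint follower above 0.031 m and value of joint each of catch_left, catch_right below 0.002 m and linear speed of each of disc_a, disc_b below 0.02 m/s); the robot touches nothing.
It fails at once if the marker, jar, screwdriver or red bin is moved by more than 30 mm (distance of any of marker, jar, screwdriver, red_bin from where it was at the start of the episode above 0.03 m).
It also fails if it takes over 45 s, if anything falls off the work surface, if the arm or the gripper's body presses on something with over 40 N, if the wrist force passes 120 N, or if a joint passes its speed limit or range.

### The arm

A 6-joint arm with a two-finger parallel gripper is mounted at the origin on the work surface. World frame = base frame: x ahead of the robot, y to its left, z up, the work surface at z = 0. Lengths are in m, angles in rad, forces in N, time in s.
With the tool pointing down it reaches from about 0.325 to 0.775 m from the base axis. Payload 5.5 kg.
Tool frame: the origin (TCP) lies at the very end of the fingers, on their centre line; the grasp point (between the pads) lies 19 mm behind it; z points along the fingers, y is the line along which they close (so a half turn about z gives the same grasp; the last joint's range is limited). The gripper opens to 88 mm and grips with 3 to 60 N. Pads are 20 mm wide; open, the fingers measure 115 mm over their backs; the gripper's body (75 mm by 178 mm) begins 61 mm behind the grasp point.
Start: joints at [1.105, 0.091, 1.231, -0, 1.82, -0.057], TCP at [0.239, 0.551, 0.223] pointing down, gripper open.
Joint ranges: [-2.87, 2.87], [-0.86, 2.18], [0.17, 2.46], [-1.51, 4.65], [0.06, 2.69], [-2.65, 2.65]. Speed limits (rad/s): [2.57, 2.57, 3.01, 3.14, 3.14, 3.14].

### API

Orientations are given as a unit quaternion [x, y, z, w].
In Python, from station import get_state, camera, camera_model, job_done gives the robot as it stands.
- The arm moves only by the tool servo_tool, never from a script. Its argument "steps" is text: rows parted by semicolons, each of 7 numbers parted by spaces: the shift along the world's x, y, z scaled (see below), then the turn, a rotation vector about the world's x, y, z scaled (see below), then the finger opening in mm, from 0 to 87.8. A call has 1 to 5 rows; each row shifts and turns the commanded pose from where the row before left it; what a row does not reach is not made up. The controller multiplies each number of a shift by 40 mm and each number of a turn by 0.15 rad. A row lasts 1/10 s, in which the tool goes at most 50 mm and 8.59 degrees, less where a joint would pass 70% of its speed; a pose out of reach is approached as far as the arm can. A call with a number of a shift or a turn outside -1 to 1 is refused whole. A call with a gripper value outside its range is refused whole. The fingers move at their own pace and stop on an object; "grip_force" is the grip in N (left out, the last holds). Time passes only in rows, so rows that do not move let the fingers close. It gives the time, the measured TCP pose, the force, the opening and the grip force at its end, in the units of the state.
- get_state(): the state, without advancing time (a new reading comes with each control period).
- camera(name): name is "scene" or "top" or "wrist"; returns the picture (384x512x3 uint8, red, green, blue); there is no depth.
- camera_model(name): a dict with "fovy" (degrees; the focal length in pixels is half the picture's height over the tangent of half this angle, whatever the lens; pixels are square), "cx", "cy" (the principal point, pixels), "k1" (the pictures are not rectified: a ray, as slopes to the right and down, at radius r is drawn at 1 + k1 r^2 times it, then the intrinsics apply), "rvec" (rotation vector, rad) and "tvec" (3), from world to camera coordinates, as OpenCV has them. Camera axes: x right, y down, z forward; pixel columns grow to the right and rows downward; lengths in m; the calibration is good to about 2 mm. A picture is of the moment at which its call begins: read the wrist's pose just before it. camera_model takes no time and is no camera call; for the wrist camera it gives the pose at the moment of the call.
- job_done(): hands the job in; it is judged then, once.
The state is a dict: "t": time; "joints": joint angles; "joint_vel": joint speeds; "effort": joint torques, N m; "tool_pos": TCP position; "tcp_rot": TCP orientation; "force": force on the tool from outside, world axes, zero at the start; "moment": the same for the moment, N m; "grip_width": opening from 0.0 (shut) to 1.0 (fully open); "finger_force": force on a finger pad.
Only numpy, scipy, OpenCV 4.12 (cv2) and the standard library are available. Lean on these libraries where they do the work, as an engineer would, in place of code of your own. Each camera call takes 0.05 s, during which the arm holds its last target. There are 200 camera calls.

## Working session

There is one attempt and no reset: what is moved stays moved. The work goes in short steps, Python scripts to look and compute and a tool call to move; the robot and the scene stay as the last step left them, time stands still between calls to the robot, and variables do not carry over. Pictures are saved under pics/ and viewed, at most 10 in all, crops included, and the job is handed in when it is done.

Besides the shell and the picture viewer there is one more tool, called by a JSON object that holds its "method" and its "body". servo_tool: Moves the arm, as the interface text tells. Shifts and turns lie within -1 to 1; 1 stands for 40 mm of shift or 0.15 rad of turn. Its arguments: {"type":"object","properties":{"steps":{"type":"string"},"grip_force":{"type":"number"}},"required":["steps"]}

```bash
mkdir -p pics; cat > h.py <<'E'
import cv2, numpy as np
from station import get_state, camera, camera_model, job_done
def K(n):
    m=camera_model(n); f=192/np.tan(np.radians(m["fovy"])/2)
    return np.array([[f,0,m["cx"]],[0,f,m["cy"]],[0,0,1]]), np.array([m["k1"],0,0,0,0.]), np.array(m["rvec"],float), np.array(m["tvec"],float)
def cast(c,uv,z):
    k,d,r,t=c; p=cv2.undistortPoints(np.array(uv,float).reshape(-1,1,2),k,d).reshape(-1,2)
    R=cv2.Rodrigues(r)[0]; o=-R.T@t; v=np.c_[p,np.ones(len(p))]@R
    return o+v*((z-o[2])/v[:,2])[:,None]
def proj(c,P):
    k,d,r,t=c; return cv2.projectPoints(np.array(P,float).reshape(-1,1,3),r,t,k,d)[0].reshape(-1,2)
def save(n,im): cv2.imwrite("pics/"+n,im[:,:,::-1])
E
python3 - <<'E'
from h import *
a=camera("top");np.save("top.npy",a);b=camera("scene");np.save("scene.npy",b)
save("a.png",a);save("b.png",b); print(K("top"),K("scene"),get_state())
E
```

```text
(array([[436.72087302,   0.        , 250.74991595],
       [  0.        , 436.72087302, 199.91230015],
       [  0.        ,   0.        ,   1.        ]]), array([-0.03718428,  0.        ,  0.        ,  0.        ,  0.        ]), array([ 2.18132785, -2.11824219,  0.17327907]), array([0.014037  , 0.51858828, 1.15937252])) (array([[349.32569907,   0.        , 259.9924977 ],
       [  0.        , 349.32569907, 190.05148482],
       [  0.        ,   0.        ,   1.        ]]), array([0.0352927, 0.       , 0.       , 0.       , 0.       ]), array([ 1.22003029,  2.03408767, -1.12371724]), array([ 0.17296683, -0.1802269 ,  1.30085801])) {'t': 0.1, 'joints': array([ 1.10527291e+00,  9.17759494e-02,  1.23174825e+00,  1.10633628e-05,
        1.81981290e+00, -5.67220831e-02]), 'joint_vel': array([-0.00029096, -0.00156595, -0.0027064 , -0.00035083, -0.00035592,
       -0.00025589]), 'effort': array([ 2.55366162e-03, -4.47857201e+01, -4.07569242e+01,  6.99766818e-02,
        2.84070085e-02, -1.42167009e-04]), 'tool_pos': array([0.23839605, 0.55031515, 0.22163424]), 'tcp_rot': array([ 2.02978934e-01,  9.79182716e-01, -8.41273971e-04, -2.30359086e-04]), 'force': array([-0.32927495, -0.08060439, -0.23330913]), 'moment': array([-0.01243166, -0.02235728, -0.05473565]), 'finger_force': 0.0, 'grip_width': 0.9994463779090348}
```

View pics/a.png

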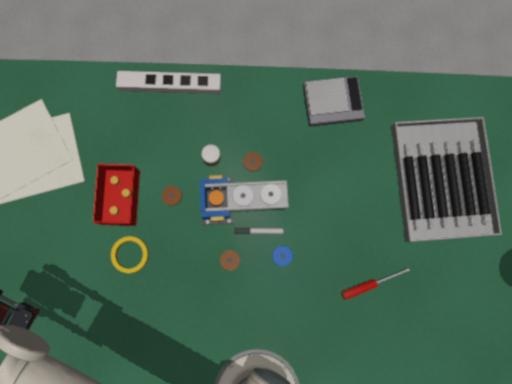

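View pics/b.png

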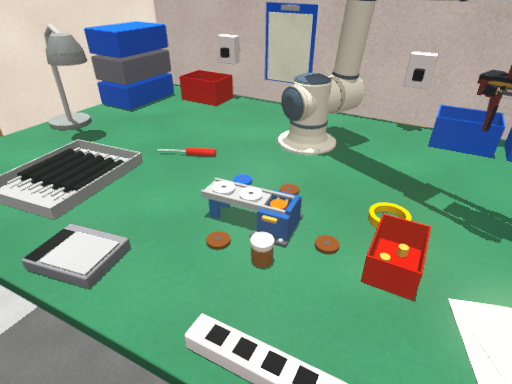

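The top view shows the lane running left to the well (orange follower near 216,198), with the discs at (243,196) and (271,194). The jar is at (211,154) and the marker at (260,231). The scene view shows the same layout, with no obstacles above the lane.

```bash
python3 - <<'E'
from h import *
a=np.load("top.npy");c=K("top")
hsv=cv2.cvtColor(a,cv2.COLOR_RGB2HSV)
roi=np.zeros(a.shape[:2],np.uint8);roi[170:225,195:300]=1
def blobs(m,name,z,mn=8):
    n,l,s,ce=cv2.connectedComponentsWithStats((m&(roi>0)).astype(np.uint8))
    for i in range(1,n):
        if s[i,4]>mn: print(name,s[i],ce[i].round(1),cast(c,ce[i],z).round(4))
blobs((hsv[...,0]<18)&(hsv[...,1]>180)&(hsv[...,2]>120),"orange",.0685)
blobs((hsv[...,2]>205)&(hsv[...,1]<40),"white",.08,100)
g=cv2.cvtColor(a,cv2.COLOR_RGB2GRAY)
for u,v in((243,196),(271,194)):
    p=g[v-4:v+5,u-4:u+5].astype(float);w=np.clip(150-p,0,None);Y,X=np.mgrid[v-4:v+5,u-4:u+5]
    q=[(w*X).sum()/w.sum(),(w*Y).sum()/w.sum()];print("dot",np.round(q,2),cast(c,q,.08).round(4))
save("c.png",cv2.resize(a[140:245,180:310],None,fx=6,fy=5.7,interpolation=cv2.INTER_CUBIC))
E
```

```text
orange [210 192   9  12  83] [214.3 197.3] [[0.5174 0.127  0.0685]]
dot [242.56 195.11] [[0.5239 0.0517 0.08  ]]
dot [270.42 193.57] [[ 0.5303 -0.022   0.08  ]]
```

View pics/c.png

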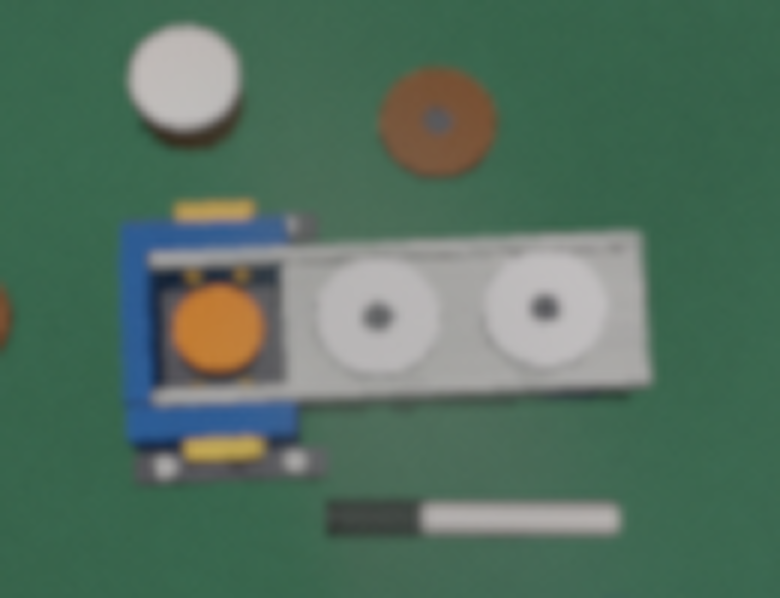

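Crop: the follower centre is at crop (218,328), the dots at (378,317) and (545,308), and the lane's open end is mid (646,309).

```bash
python3 - <<'E'
from h import *
c=K("top")
f=lambda x,y:[180+(x+.5)/6-.5,140+(y+.5)/5.7-.5]
w=cast(c,f(218,328),.0685)[0];e=cast(c,f(645,232),.076)[0];e2=cast(c,f(651,385),.076)[0]
k=cast(c,f(147,257),.076)[0];k2=cast(c,f(150,395),.076)[0]  # rail far ends
print(w,e,e2,(e+e2)/2,k,k2)
E=(e+e2)/2;d=w-E;print(np.linalg.norm(d[:2]),np.degrees(np.arctan2(d[1],d[0])))
A=np.array([.5239,.0517]);B=np.array([.5303,-.022]);print(np.degrees(np.arctan2(*(A-B)[::-1])),A-w[:2])
E
```

```text
[0.51812581 0.12284613 0.0685    ] [ 0.56839226 -0.06612013  0.076     ] [ 0.49598126 -0.06992725  0.076     ] [ 0.53218676 -0.06802369  0.076     ] [0.54960097 0.1551903  0.076     ] [0.48462448 0.15100167 0.076     ]
0.1913870431342084 94.21324161420651
94.96303122764172 [ 0.00577419 -0.07114613]
```

{"method": "servo_tool", "body": {"steps": "0.49 -1 0 0 0 -0.48 0; 0.49 -1 0 0 0 -0.48 0; 0.49 -1 0 0 0 -0.48 0; 0.49 -1 0 0 0 -0.48 0; 0.49 -1 0 0 0 -0.48 0", "grip_force": 20}}

```text
t: 0.6
tool_pos: [0.3368, 0.3489, 0.2221]
tcp_rot: [0.376, 0.927, -0.0, -0.0]
force: [0.6, -0.6, 0.1]
grip_width: 0.582
finger_force: 0.0
```

{"method": "servo_tool", "body": {"steps": "0.49 -1 0 0 0 -0.48 0; 0.49 -1 0 0 0 -0.48 0; 0.49 -1 0 0 0 -0.48 0; 0.49 -1 0 0 0 -0.48 0; 0.49 -1 0 0 0 -0.48 0"}}

```text
t: 1.1
tool_pos: [0.4348, 0.1488, 0.2224]
tcp_rot: [0.536, 0.844, -0.0, -0.0]
force: [0.8, 0.5, 0.6]
grip_width: 0.129
finger_force: 0.0
```

{"method": "servo_tool", "body": {"steps": "0.49 -1 0 0 0 -0.48 0; 0.49 -1 0 0 0 -0.48 0; 0.49 -1 0 0 0 -0.48 0; 0.49 -1 0 0 0 -0.48 0; 0.49 -1 0 0 0 -0.48 0"}}

```text
t: 1.6
tool_pos: [0.5329, -0.0513, 0.2222]
tcp_rot: [0.679, 0.734, -0.0, -0.0]
force: [0.1, 0.4, 0.3]
grip_width: 0.008
finger_force: 0.0
```

{"method": "servo_tool", "body": {"steps": "0 0 0 0 0 0 0; 0 0 0 0 0 0 0"}}

```text
t: 1.8
tool_pos: [0.5323, -0.0499, 0.2217]
tcp_rot: [0.678, 0.735, -0.0, -0.001]
force: [-0.3, 0.3, -0.0]
grip_width: 0.007
finger_force: 0.0
```

```bash
python3 - <<'E'
from h import *
c=K("wrist");w=camera("wrist");np.save("w.npy",w);s=get_state();print(s["tool_pos"],s["tcp_rot"],c)
save("w1.png",cv2.resize(w,None,fx=1.5,fy=1.5))
W=np.array([.5181,.1228]);u=np.array([-.075,.997])
print(proj(c,[[*W,.07],[.5239,.0517,.08],[.5303,-.022,.08]])*1.5)
E
```

```text
[ 0.53217468 -0.0490453   0.22216239] [ 6.77389802e-01  7.35623932e-01 -1.28007718e-04 -6.86113406e-04] (array([[286.22887975,   0.        , 259.32321002],
       [  0.        , 286.22887975, 188.41398732],
       [  0.        ,   0.        ,   1.        ]]), array([-0.05742299,  0.        ,  0.        ,  0.        ,  0.        ]), array([-2.88775838, -0.11743103, -0.01064253]), array([-0.5249648 , -0.11912099,  0.36667459]))
[[390.74251524  11.73585004]
 [390.72797856 121.91104982]
 [391.22965777 231.68284204]]
```

View pics/w1.png

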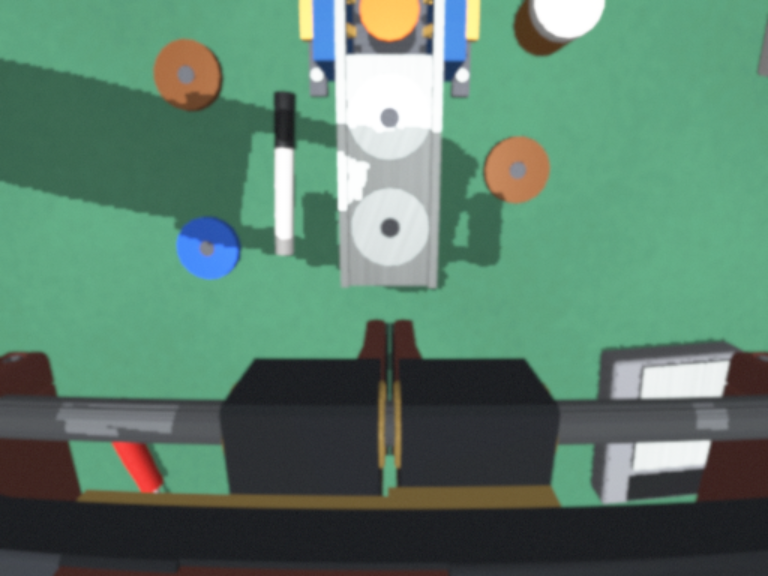

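The wrist view confirms it: dots at (390,118) and (390,228), within about 3 mm of the prediction, and the fingers are in line with the lane. I'll go down behind disc b.

{"method": "servo_tool", "body": {"steps": "0.05 -0.48 -0.5 0 0 0 0; 0 0 -1 0 0 0 0; 0 0 -1 0 0 0 0; 0 0 -0.9 0 0 0 0; 0 0 -0.3 0 0 0 0"}}

```text
t: 2.35
tool_pos: [0.5319, -0.0665, 0.0704]
tcp_rot: [0.677, 0.736, -0.002, -0.003]
force: [-0.5, -0.1, 0.1]
grip_width: 0.008
finger_force: 0.0
```

{"method": "servo_tool", "body": {"steps": "0 0 0 0 0 0 0; -0.04 0.5 0 0 0 0 0; -0.04 0.5 0 0 0 0 0; -0.04 0.5 0 0 0 0 0; 0 0 0 0 0 0 0"}}

```text
t: 2.85
tool_pos: [0.5307, -0.0062, 0.0775]
tcp_rot: [0.676, 0.737, 0.002, 0.001]
force: [-0.3, 0.3, 0.2]
grip_width: 0.005
finger_force: 0.0
```

```bash
python3 - <<'E'
from h import *
c=K("wrist");w=camera("wrist");s=get_state();print(s["t"],s["tool_pos"],s["tcp_rot"],s["force"])
save("w2.png",cv2.resize(w,None,fx=1.5,fy=1.5));print(proj(c,[[.5181,.1228,.07]])*1.5, proj(c,[s["tool_pos"]])*1.5)
E
```

```text
2.9 [ 0.53073944 -0.00748831  0.07717898] [0.67648846 0.73645088 0.00112972 0.00148059] [-0.35470735 -0.31378049 -1.03074499]
[[387.19944507  -1.94588123]] [[391.04966541 350.20620331]]
```

View pics/w2.png

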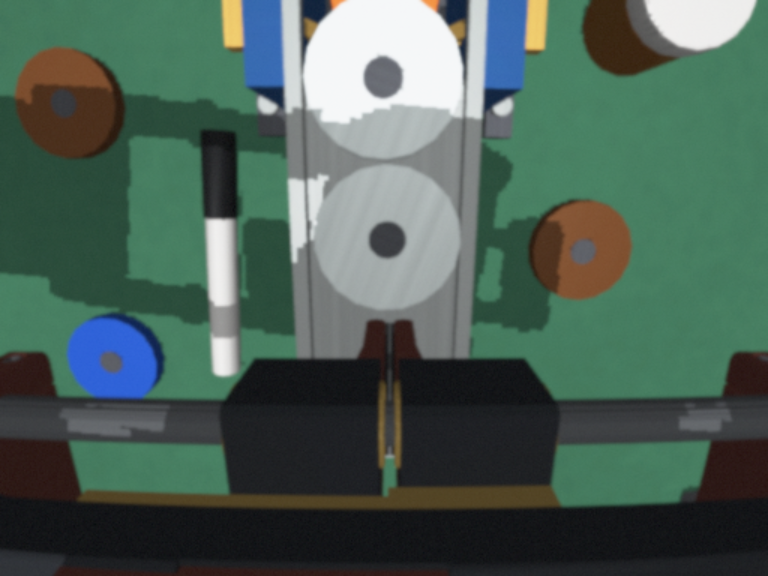

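The picture shows b (dot 387,240) pushed up almost against a (dot 383,76), both straight in the lane. I'll keep pushing.

{"method": "servo_tool", "body": {"steps": "-0.02 0.25 -0.05 0 0 0 0; -0.02 0.3 0 0 0 0 0; -0.02 0.25 0 0 0 0 0; 0 0 0 0 0 0 0"}}

```text
t: 3.3
tool_pos: [0.5272, 0.0247, 0.0727]
tcp_rot: [0.677, 0.736, 0.0, -0.0]
force: [-0.3, -0.1, 0.2]
grip_width: 0.011
finger_force: 0.0
```

{"method": "servo_tool", "body": {"steps": "-0.01 0.1 0 0 0 0 0; 0 0 0 0 0 0 0"}}

```text
t: 3.5
tool_pos: [0.5268, 0.0277, 0.0725]
tcp_rot: [0.677, 0.736, -0.0, -0.0]
force: [-1.0, -0.3, 0.4]
grip_width: 0.01
finger_force: 0.0
```

{"method": "servo_tool", "body": {"steps": "-0.01 0.1 0 0 0 0 0; 0 0 0 0 0 0 0"}}

```text
t: 3.7
tool_pos: [0.5264, 0.0315, 0.0725]
tcp_rot: [0.678, 0.735, -0.0, -0.0]
force: [-0.2, -0.1, 0.9]
grip_width: 0.003
finger_force: 0.0
```

{"method": "servo_tool", "body": {"steps": "-0.01 0.08 0 0 0 0 0; 0 0 0 0 0 0 0"}}

```text
t: 3.9
tool_pos: [0.5264, 0.0322, 0.0728]
tcp_rot: [0.678, 0.735, -0.002, 0.002]
force: [0.8, -8.9, -0.2]
grip_width: 0.003
finger_force: 4.3
```

{"method": "servo_tool", "body": {"steps": "-0.01 0.05 0 0 0 0 0; 0 0 0 0 0 0 0"}}

```text
t: 4.1
tool_pos: [0.5263, 0.0324, 0.073]
tcp_rot: [0.679, 0.735, -0.002, 0.003]
force: [1.3, -13.8, 0.6]
grip_width: 0.003
finger_force: 7.0
```

{"method": "servo_tool", "body": {"steps": "0 0.05 0 0 0 0 0; 0 0 0 0 0 0 0"}}

```text
t: 4.3
tool_pos: [0.5265, 0.0327, 0.0731]
tcp_rot: [0.679, 0.734, -0.003, 0.004]
force: [1.3, -19.6, 1.4]
grip_width: 0.006
finger_force: 9.8
```

The contact is solid at y=0.0322, just where disc a should meet the stop. Back off, lift, and move over the well.

{"method": "servo_tool", "body": {"steps": "0.02 -0.25 0 0 0 0 0; 0 0 0.75 0 0 0 10; -0.06 0.8 0 0 0 0 10; -0.06 0.8 0 0 0 0 10; -0.06 0.8 0 0 0 0 10"}}

```text
t: 4.8
tool_pos: [0.5193, 0.1256, 0.103]
tcp_rot: [0.678, 0.735, 0.0, -0.0]
force: [0.3, 0.5, 0.3]
grip_width: 0.11
finger_force: 0.0
```

{"method": "servo_tool", "body": {"steps": "0 0 0 0 0 0 10; 0 0 0 0 0 0 10"}}

```text
t: 5.0
tool_pos: [0.5191, 0.125, 0.1025]
tcp_rot: [0.677, 0.736, -0.0, -0.0]
force: [0.5, -0.7, 0.9]
grip_width: 0.117
finger_force: 0.0
```

```bash
python3 - <<'E'
from h import *
w=camera("scene");s=get_state();print(s["t"],s["tool_pos"],s["tcp_rot"],s["force"])
save("s2.png",cv2.resize(w[140:270,180:330],None,fx=5,fy=4.6,interpolation=cv2.INTER_CUBIC))
E
```

```text
5.05 [0.51926582 0.1243016  0.10249634] [ 6.77371776e-01  7.35640842e-01 -1.67893876e-04 -2.30374005e-05] [-0.52629574 -0.30533921 -0.16570592]
```

View pics/s2.png

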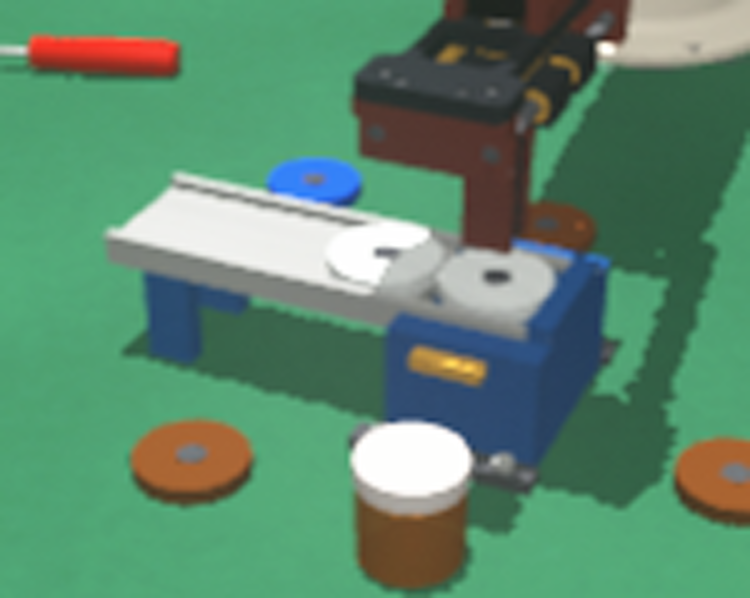

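Disc a lies over the well (crop dot 497,277) against the stop, with b behind it. Now pressing down.

{"method": "servo_tool", "body": {"steps": "0 0 -0.5 0 0 0 10; 0 0 -0.2 0 0 0 10; 0 0 -0.2 0 0 0 10; 0 0 0 0 0 0 10"}}

```text
t: 5.45
tool_pos: [0.5194, 0.1236, 0.0668]
tcp_rot: [0.678, 0.735, -0.0, 0.0]
force: [-1.9, -1.2, 4.8]
grip_width: 0.115
finger_force: 2.1
```

{"method": "servo_tool", "body": {"steps": "0 0 -0.2 0 0 0 10; 0 0 -0.2 0 0 0 10; 0 0 -0.1 0 0 0 10; 0 0 0 0 0 0 10"}}

```text
t: 5.85
tool_pos: [0.5209, 0.1237, 0.0481]
tcp_rot: [0.678, 0.735, 0.001, 0.001]
force: [1.8, -1.1, 7.6]
grip_width: 0.111
finger_force: 3.4
```

Force matches the spring alone at this depth (7.6 N), so the disc is past the catches. Lift and go behind b.

{"method": "servo_tool", "body": {"steps": "0 0 0.7 0 0 0 10; 0 0 0.7 0 0 0 0; 0.06 -0.88 0 0 0 0 0; 0.06 -0.88 0 0 0 0 0; 0.06 -0.88 0 0 0 0 0"}}

```text
t: 6.35
tool_pos: [0.5264, 0.0174, 0.1029]
tcp_rot: [0.678, 0.736, 0.0, 0.0]
force: [-0.0, 0.2, -0.1]
grip_width: 0.002
finger_force: 0.0
```

{"method": "servo_tool", "body": {"steps": "0 0 0 0 0 0 0; 0 0 -0.4 0 0 0 0; 0 0 -0.4 0 0 0 0; 0 0 0 0 0 0 0"}}

```text
t: 6.75
tool_pos: [0.5271, 0.0197, 0.0703]
tcp_rot: [0.677, 0.736, 0.001, 0.001]
force: [3.0, -1.9, 5.8]
grip_width: 0.004
finger_force: 2.7
```

```bash
python3 - <<'E'
from h import *
c=K("wrist");w=camera("wrist");s=get_state();print(s["t"],s["tool_pos"],s["tcp_rot"],s["force"])
save("w3.png",cv2.resize(w,None,fx=1.5,fy=1.5))
E
```

```text
6.8 [0.52709255 0.01971718 0.0703587 ] [6.77057212e-01 7.35929728e-01 4.89385101e-04 8.52694195e-04] [ 1.62481165 -2.15937421  5.18986863]
```

View pics/w3.png

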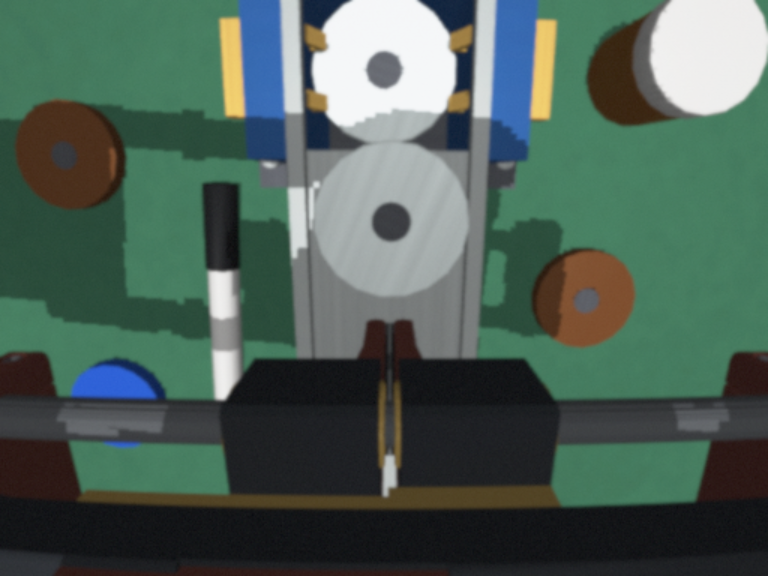

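Disc a is below the brass teeth, which stand out over it (teeth at 315/460, 38 and 100). Disc b lies ahead of the fingers (391,221). Now pushing b.

{"method": "servo_tool", "body": {"steps": "0 0 0.06 0 0 0 0; -0.03 0.35 0 0 0 0 0; -0.03 0.35 0 0 0 0 0; -0.03 0.35 0 0 0 0 0; 0 0 0 0 0 0 0"}}

```text
t: 7.3
tool_pos: [0.5224, 0.0635, 0.0726]
tcp_rot: [0.676, 0.736, -0.0, -0.001]
force: [-0.4, -0.9, 0.3]
grip_width: 0.008
finger_force: 0.0
```

{"method": "servo_tool", "body": {"steps": "-0.02 0.25 0 0 0 0 0; -0.02 0.2 0 0 0 0 0; 0 0 0 0 0 0 0"}}

```text
t: 7.6
tool_pos: [0.5212, 0.08, 0.073]
tcp_rot: [0.677, 0.736, 0.0, -0.0]
force: [0.4, -1.0, 0.4]
grip_width: 0.007
finger_force: 0.0
```

{"method": "servo_tool", "body": {"steps": "-0.01 0.1 0 0 0 0 0; 0 0 0 0 0 0 0"}}

```text
t: 7.8
tool_pos: [0.5209, 0.0831, 0.0731]
tcp_rot: [0.678, 0.735, 0.0, -0.0]
force: [-0.5, -0.4, 0.7]
grip_width: 0.005
finger_force: 0.0
```

{"method": "servo_tool", "body": {"steps": "-0.01 0.08 0 0 0 0 0; 0 0 0 0 0 0 0"}}

```text
t: 8.0
tool_pos: [0.5206, 0.0862, 0.0731]
tcp_rot: [0.678, 0.735, 0.0, 0.0]
force: [0.4, -1.1, 0.1]
grip_width: 0.003
finger_force: 0.1
```

{"method": "servo_tool", "body": {"steps": "0 0.04 0 0 0 0 0; 0 0 0 0 0 0 0"}}

```text
t: 8.2
tool_pos: [0.5206, 0.0876, 0.0732]
tcp_rot: [0.678, 0.735, -0.0, 0.0]
force: [-0.2, -0.9, 0.8]
grip_width: 0.008
finger_force: 0.8
```

```bash
python3 - <<'E'
from h import *
c=K("wrist");w=camera("wrist");s=get_state();print(s["t"],s["tool_pos"],s["tcp_rot"],s["force"])
v=camera("scene")
a=cv2.resize(w[:250,150:400],(380,380));b=cv2.resize(v[165:255,210:310],(420,380),interpolation=cv2.INTER_CUBIC)
save("w4.png",np.hstack([a,b]))
E
```

```text
8.25 [0.52062221 0.08754414 0.07316003] [ 6.77614245e-01  7.35417498e-01 -1.70206514e-05  1.94236128e-04] [-0.1397273  -1.26955468  1.03681141]
```

View pics/w4.png

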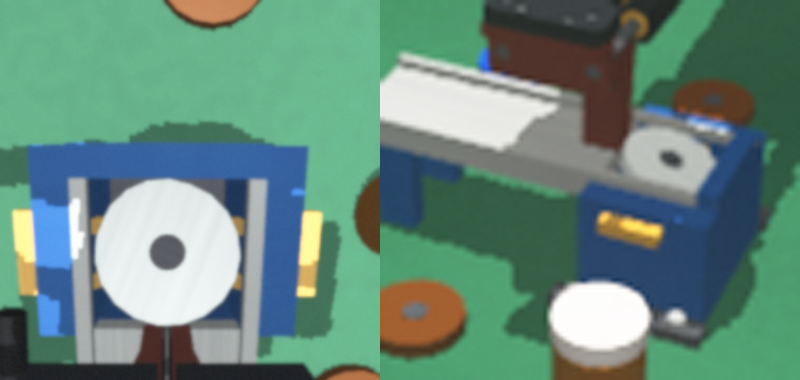

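Disc b is over the well, its front dipped a little (dot at 167,252 in the left half). One more nudge, then press.

{"method": "servo_tool", "body": {"steps": "0 0.05 0 0 0 0 0; 0 0 0 0 0 0 0"}}

```text
t: 8.5
tool_pos: [0.5207, 0.0889, 0.0733]
tcp_rot: [0.678, 0.735, -0.001, 0.001]
force: [-0.1, -4.1, 1.8]
grip_width: 0.003
finger_force: 2.5
```

{"method": "servo_tool", "body": {"steps": "0 0.05 0 0 0 0 0; 0 0 0 0 0 0 0"}}

```text
t: 8.7
tool_pos: [0.5209, 0.0895, 0.0735]
tcp_rot: [0.678, 0.735, -0.001, 0.002]
force: [0.0, -9.7, 3.0]
grip_width: 0.006
finger_force: 5.1
```

{"method": "servo_tool", "body": {"steps": "0 -0.15 0 0 0 0 0; 0 0 0.75 0 0 0 10; -0.04 0.93 0 0 0 0 10; 0 0 0 0 0 0 10"}}

```text
t: 9.1
tool_pos: [0.519, 0.1262, 0.104]
tcp_rot: [0.677, 0.736, 0.002, -0.001]
force: [0.1, 0.8, 0.2]
grip_width: 0.115
finger_force: 0.0
```

{"method": "servo_tool", "body": {"steps": "0 0 -0.5 0 0 0 10; 0 0 -0.2 0 0 0 10; 0 0 -0.15 0 0 0 10; 0 0 0 0 0 0 10"}}

```text
t: 9.5
tool_pos: [0.5185, 0.1228, 0.0683]
tcp_rot: [0.678, 0.735, -0.0, -0.0]
force: [0.3, -0.0, 0.1]
grip_width: 0.112
finger_force: 0.0
```

{"method": "servo_tool", "body": {"steps": "0 0 -0.15 0 0 0 10; 0 0 -0.15 0 0 0 10; 0 0 0 0 0 0 10"}}

```text
t: 9.8
tool_pos: [0.5198, 0.123, 0.0587]
tcp_rot: [0.678, 0.735, 0.001, 0.001]
force: [0.2, 0.3, 5.2]
grip_width: 0.114
finger_force: 2.5
```

{"method": "servo_tool", "body": {"steps": "0 0 -0.1 0 0 0 10; 0 0 -0.1 0 0 0 10; 0 0 0 0 0 0 10"}}

```text
t: 10.1
tool_pos: [0.5199, 0.123, 0.0508]
tcp_rot: [0.678, 0.735, 0.001, 0.001]
force: [-0.6, 1.1, 6.5]
grip_width: 0.113
finger_force: 3.2
```

{"method": "servo_tool", "body": {"steps": "0 0 -0.08 0 0 0 10; 0 0 0 0 0 0 10; 0 0 0 0 0 0 10"}}

```text
t: 10.4
tool_pos: [0.5199, 0.123, 0.0479]
tcp_rot: [0.678, 0.735, 0.001, 0.001]
force: [-0.8, 0.9, 7.2]
grip_width: 0.115
finger_force: 3.4
```

{"method": "servo_tool", "body": {"steps": "0 0 0.7 0 0 0 10; 0 0 0.8 0 0 0 0; 0.06 -0.85 0.2 0 0 0 0; 0.06 -0.85 0 0 0 0 0; 0 0 0 0 0 0 0"}}

```text
t: 10.9
tool_pos: [0.5243, 0.0518, 0.1147]
tcp_rot: [0.679, 0.734, 0.0, 0.001]
force: [0.5, 0.4, 1.3]
grip_width: 0.006
finger_force: 0.0
```

```bash
python3 - <<'E'
from h import *
w=camera("wrist");s=get_state();print(s["t"],s["tool_pos"],s["force"])
v=camera("scene")
a=cv2.resize(w[:250,130:380],(380,380));b=cv2.resize(v[165:255,210:310],(420,380),interpolation=cv2.INTER_CUBIC)
save("w5.png",np.hstack([a,b]))
E
```

```text
10.95 [0.52391228 0.05346655 0.11419703] [ 0.65219524  0.57986265 -0.30461654]
```

View pics/w5.png

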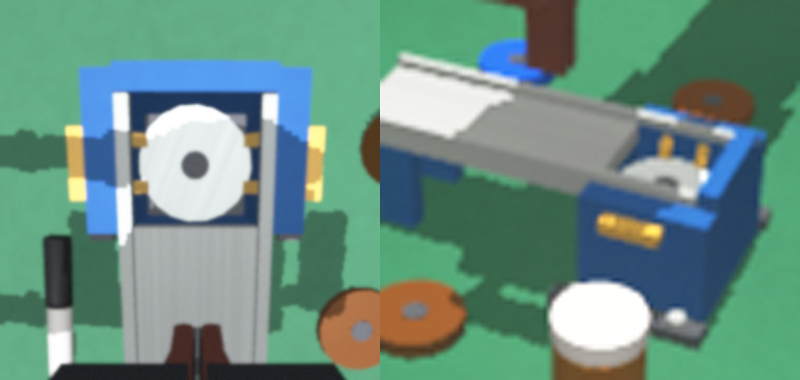

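Disc b sits level under all four brass teeth (141/249, 139 and 187), the dot is centred at (194,166), and the lane is empty. I'll retreat upward and hand in.

{"method": "servo_tool", "body": {"steps": "0 0 1 0 0 0 10; 0 0 0.5 0 0 0 10; 0 0 0 0 0 0 10; 0 0 0 0 0 0 10"}}

```text
t: 11.4
tool_pos: [0.5237, 0.0558, 0.1733]
tcp_rot: [0.677, 0.736, 0.0, -0.0]
force: [-0.2, -0.8, -0.4]
grip_width: 0.117
finger_force: 0.0
```

```bash
python3 -c "
from station import *
print(job_done())"
```

```text
the job is handed in; nothing more can be done
None
```

I pressed both discs into the feeder and handed the job in at about 11 s; no verdict came back, but the last picture shows the upper disc under all four catch teeth and the lane empty (the last press read about 2 N under the spring force I expected).

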